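# Swap the stirred bottle and the waiting jar

### The job

The square bottle on the magnetic stirrer is done and the squat wide-lidded jar in the caddy is next: swap them, so that the jar stands upright in the middle of the stirrer's plate and the square bottle stands upright on the floor of the caddy bay that the jar came from. Keep both upright and set them down without dropping them, and leave everything else standing where it is.

Things in the scene. Friction and masses are not known exactly. Their poses are not given: they have to be found in the camera images.
- plate_centre (a point): Centre of the upper face of the magnetic stirrer's square dark steel plate (130 x 130 mm, its face 81 mm above the table), on which the square bottle stands at the start. Axes as the stirrer.
- stirrer: Fixed magnetic stirrer: white box 200 mm (its x) by 150 mm (its y), 75 mm high, two black knobs on its -x side, the plate on top with its centre 30 mm to the +x side. Origin at the centre of its underside, on the table.
- rod_top (a point): Top of the upright steel rod, 12 mm in diameter, fixed at a corner of the stirrer 88 mm from the centre of the plate; it rises from the stirrer to 280 mm above the table. An obstacle: go round it.
- bottle_mid (a point): Centre, half-way up, of the square bottle: white plastic, 150 mm tall, body 62 x 62 mm square (sides along this point's x and y) and 105 mm tall; above it a neck 34 mm across and at the top a round grey cap 42 mm in diameter and 27 mm tall (48 to 75 mm above this point), good to grasp. z is up. About 0.25 to 0.5 kg. Starts on the plate at any yaw.
- jar_mid (a point): Centre, half-way up, of the squat jar: round, white plastic, 66 mm in diameter and 115 mm tall, with a wide flat grey lid 64 mm in diameter and 25 mm tall at the top (32.5 to 57.5 mm above this point), good to grasp. z is up. About 0.2 to 0.4 kg. Starts in any one of the caddy's three bays.
- caddy: Fixed grey plastic caddy, 90 mm (x) by 260 mm (y), 40 mm high, open on top: three square bays in a row along its y. Origin at the centre of its underside, on the table.
- round_bottle: Bystander in one of the other bays: round white bottle with a narrow neck and grey cap, 64 mm in diameter, 125 mm tall; origin at the centre of its underside.
- flask: Bystander in the remaining bay: conical glass flask with a black stopper, 72 mm across at the foot, 125 mm tall; origin at the centre of its underside.
- mat: Flat grey plastic mat, fixed on the table, 110 x 110 x 3 mm, always empty at the start: a thing can be stood on it for a while. Origin at the centre of its underside.
- tip_box: Bystander: blue box with a clear lid, 100 (x) x 75 (y) x 65 mm tall; origin at the centre of its underside.
- beaker: Bystander: empty glass beaker, 72 mm in diameter, 90 mm tall; origin at the centre of its underside.
- tube_rack: Bystander: yellow tube rack, 50 (x) x 220 (y) mm, 62 mm tall with its tubes; origin at the centre of its underside.
- bay0 (a point): Centre of the floor of bay 0 of the caddy (caddy y -85 mm, 5 mm above the table), axes as the caddy. The bay is 80 x 80 mm inside with walls that rise 35 mm above the floor.
- bay1 (a point): Centre of the floor of bay 1 of the caddy (caddy y +0 mm, 5 mm above the table), axes as the caddy. The bay is 80 x 80 mm inside with walls that rise 35 mm above the floor.
- bay2 (a point): Centre of the floor of bay 2 of the caddy (caddy y +85 mm, 5 mm above the table), axes as the caddy. The bay is 80 x 80 mm inside with walls that rise 35 mm above the floor.

How it is judged (in metres and radians):
At the end, for the whole second after the job is handed in: The jar stands upright (within 0.1 rad) and at rest on the stirrer's plate, within 25 mm of its centre; the square bottle stands upright (within 0.1 rad) and at rest on the floor of the bay that the jar left, within 20 mm of its centre. The other bays stay occupied by their own things (horizontal distance between jar_mid and plate_centre below 0.025 m and z of jar_mid in the frame of plate_centre between 0.05 and 0.066 m and angle between each of jar_mid, bottle_mid's own z axis and vertical below 0.1 rad and linear speed of each of jar, bottle below 0.02 m/s and (horizontal distance between bottle_mid and bay0 below 0.02 m or horizontal distance between bottle_mid and bay1 below 0.02 m or horizontal distance between bottle_mid and bay2 below 0.02 m) and z of bottle_mid in the frame of caddy between 0.072 and 0.088 m); the robot touches nothing.
It fails at once if a bystander is shoved more than 30 mm or tipped over (distance of any of round_bottle, flask, tip_box, beaker, tube_rack from where it was at the start of the episode above 0.03 m or angle between any of round_bottle, flask, tip_box, beaker, tube_rack's own z axis and vertical above 0.5 rad).
It fails at once if the square bottle is tipped by more than 40 degrees (angle between bottle_mid's own z axis and vertical above 0.7 rad).
It fails at once if the square bottle is dropped or thrown (faster than 0.55 m/s, a fall of about 15 mm, while out of the fingers) (linear speed of bottle above 0.55 m/s and contact force between bottle and the fingers below 0.05 N).
It fails at once if the jar is tipped by more than 40 degrees (angle between jar_mid's own z axis and vertical above 0.7 rad).
It fails at once if the jar is dropped or thrown (faster than 0.55 m/s, a fall of about 15 mm, while out of the fingers) (linear speed of jar above 0.55 m/s and contact force between jar and the fingers below 0.05 N).
It also fails if it takes over 72 s, if anything falls off the work surface, if the arm or the gripper's body presses on something with over 40 N, if the wrist force passes 120 N, or if a joint passes its speed limit or range.

### The arm

A 6-joint arm with a two-finger parallel gripper is mounted at the origin on the work surface. World frame = base frame: x ahead of the robot, y to its left, z up, the work surface at z = 0. Lengths are in mm, angles in rad, forces in N, time in s.
With the tool pointing down it reaches from about 250 to 850 mm from the base axis. Payload 12.5 kg.
Tool frame: the origin (TCP) lies at the very end of the fingers, on their centre line; the grasp point (between the pads) lies 19 mm behind it; z points along the fingers, y is the line along which they close (so a half turn about z gives the same grasp; the last joint's range is limited). The gripper opens to 93 mm and grips with 3 to 60 N. Pads are 15 mm wide; open, the fingers measure 128 mm over their backs; the gripper's body (75 mm by 188 mm) begins 65 mm behind the grasp point.
Start: joints at [-1.272, 0.351, 1.652, -0, 1.139, -0.085], TCP at [205.963, -509.964, 218.633] pointing down, gripper open.
Joint ranges: [-2.75, 2.75], [-0.79, 2.1], [0.01, 2.65], [-1.57, 4.71], [0.07, 3.14], [-2.87, 2.87]. Speed limits (rad/s): [2.22, 2.22, 2.79, 3.14, 3.14, 3.14].

### API

Orientations are given as a unit quaternion [x, y, z, w].
In Python, from workcell import * gives the robot as it stands.
- The arm moves only by the tool apply_moves, never from a script. Its argument "deltas" is text: rows parted by semicolons, each of 5 numbers parted by spaces: the shift along the tool's x, y, z in m, then the turn about the tool's z in degrees, then the finger opening in m, from 0 to 0.093. In form: x y z roll hand; .... A call has 1 to 5 rows; each row shifts and turns the commanded pose from where the row before left it, along the tool's axes as they then stand; what a row does not reach is not made up. A row lasts 1/10 s, in which the tool goes at most 50 mm and 8.59 degrees, less where a joint would pass 70% of its speed; a pose out of reach is approached as far as the arm can. A call is refused whole if a number of a shift passes 0.05 or a number of a turn 8.59, either way. A call with a gripper value outside its range is refused whole. The fingers move at their own pace and stop on an object; the grip force is fixed at half the most. Time passes only in rows, so rows that do not move let the fingers close. It gives the time, the measured TCP pose, the force, the opening and the grip force at its end, in the units of the state.
- state(): the state, without advancing time (a new reading comes with each control period).
- camera(name): name is "scene" or "top"; returns the picture (420x560x3 uint8, blue, green, red); there is no depth.
- camera_model(name): a dict with "fx", "fy", "cx", "cy" (pixels), "k1" (the pictures are not rectified: a ray, as slopes to the right and down, at radius r is drawn at 1 + k1 r^2 times it, then the intrinsics apply), "origin" and "orientation" of the camera in the world. Camera axes: x right, y down, z forward; pixel columns grow to the right and rows downward; lengths in mm; the calibration is good to about 2 mm. A picture is of the moment at which its call begins. camera_model takes no time and is no camera call.
- hand_in(): hands the job in; it is judged then, once.
The state is a dict: "time_s": time; "q": joint angles; "qd": joint speeds; "effort": joint torques, N m; "tool_pos": TCP position; "eef_rot": TCP orientation; "ft_force": force on the tool from outside, world axes, zero at the start; "ft_torque": the same for the moment, N m; "finger_gap": opening from 0.0 (shut) to 1.0 (fully open); "gripper_force": force on a finger pad.
Only numpy, scipy, OpenCV 4.12 (cv2) and the standard library are available. Lean on these libraries where they do the work, as an engineer would, in place of code of your own. Each camera call takes 0.05 s, during which the arm holds its last target. There are 200 camera calls.

## Working session

There is one attempt and no reset: what is moved stays moved. The work goes in short steps, Python scripts to look and compute and a tool call to move; the robot and the scene stay as the last step left them, time stands still between calls to the robot, and variables do not carry over. Pictures are saved under pics/ and viewed, at most 10 in all, crops included, and the job is handed in when it is done.

Besides the shell and the picture viewer there is one more tool, called after "Call:" by a JSON object that holds its "op" and its "data". apply_moves: Moves the arm, as the interface text tells. Its arguments: {"type":"object","properties":{"deltas":{"type":"string"}},"required":["deltas"]}

```bash
mkdir -p pics; python3 - <<'E'
from workcell import *
import cv2
for n in("scene","top"):
    cv2.imwrite(f"pics/{n}0.png",camera(n)); print(camera_model(n))
print(state())
E
```

```text
{'fx': 400.3661560041333, 'fy': 400.3661560041333, 'cx': 279.8553108234947, 'cy': 204.11570974279755, 'k1': 0.038525581849313845, 'origin': array([1426.6724204 ,  120.02038157,  913.5087366 ]), 'orientation': array([ 0.60153493,  0.6845027 , -0.31194214, -0.26889383])}
{'fx': 511.69679220860763, 'fy': 511.69679220860763, 'cx': 281.8143597602047, 'cy': 203.18479587361728, 'k1': 0.05048569234267686, 'origin': array([ 382.51573333,    8.08133573, 1495.04397007]), 'orientation': array([-0.69465076,  0.7150038 , -0.05856721,  0.05291281])}
{'time_s': 0.1, 'q': array([-1.27158889e+00,  3.51182091e-01,  1.65238251e+00, -1.45431581e-05,
        1.13906957e+00, -8.46099636e-02]), 'qd': array([ 0.00097555, -0.00062944, -0.00136976, -0.0004517 ,  0.00192881,
        0.00121713]), 'effort': array([ 1.05974454e-03, -4.98028636e+01, -2.85702592e+01,  7.00737513e-02,
        2.38687545e-02,  7.30040028e-08]), 'tool_pos': array([ 205.87674958, -509.67530613,  218.14687825]), 'eef_rot': array([ 9.81641258e-01,  1.90735865e-01, -6.23346599e-05, -5.17059052e-04]), 'ft_force': array([-0.01714902, -0.4179352 , -0.28850162]), 'ft_torque': array([ 0.02023837,  0.02910971, -0.03149083]), 'gripper_force': 0.0, 'finger_gap': 0.9999989849379728}
```

View pics/top0.png

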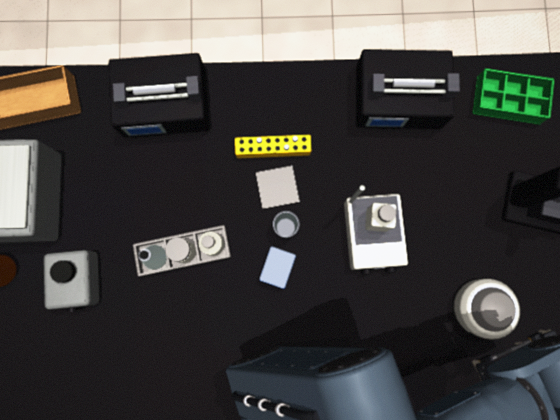

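View pics/scene0.png

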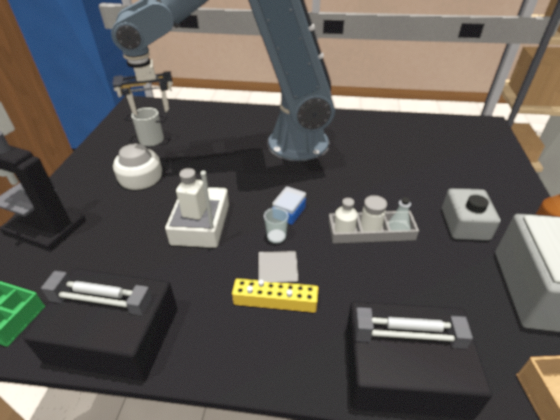

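The top view shows the flask, jar and round bottle in the caddy at about (152,258), (180,249) and (210,241), so the jar is in the middle bay. The square bottle's cap is at (384,213), the rod top at (361,187) and the mat at (277,187). I'll zoom in to measure edges.

```bash
cat > h.py <<'E'
import numpy as np, cv2
from scipy.spatial.transform import Rotation as R
from workcell import *
def cast(name,uv,z):
    m=camera_model(name); K=np.array([[m['fx'],0,m['cx']],[0,m['fy'],m['cy']],[0,0,1.]])
    p=cv2.undistortPoints(np.float64(uv).reshape(-1,1,2),K,np.array([m['k1'],0,0,0,0.]))[:,0]
    d=R.from_quat(m['orientation']).apply(np.c_[p,np.ones(len(p))])
    return m['origin']+d*((z-m['origin'][2])/d[:,2])[:,None]
E
python3 - <<'E'
import cv2
a=cv2.imread("pics/top0.png"); 
l=cv2.resize(a[215:285,125:240],None,fx=6,fy=6,interpolation=cv2.INTER_CUBIC)
r=cv2.resize(a[180:280,335:420],None,fx=5.9,fy=5.9,interpolation=cv2.INTER_CUBIC)
cv2.imwrite("pics/l.png",l);cv2.imwrite("pics/r.png",r)
E
```

```text
(no output)
```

View pics/l.png

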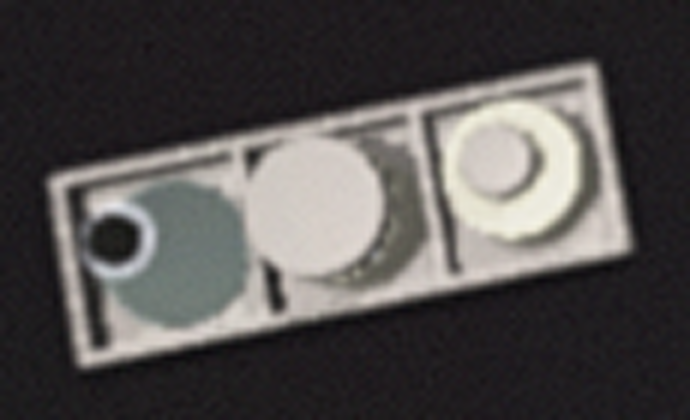

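View pics/r.png

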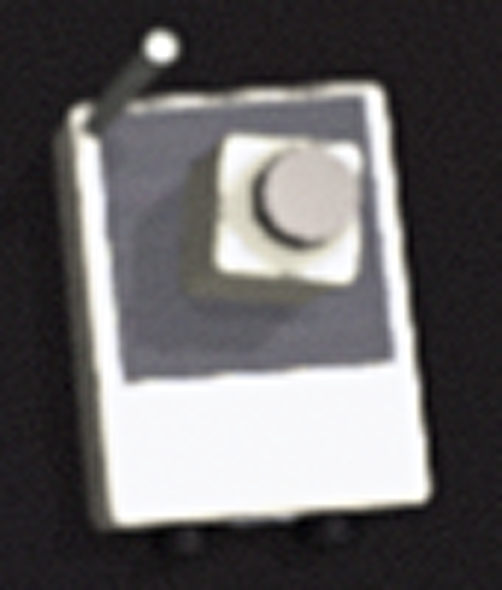

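The left crop shows the caddy rim corners at (48,178), (595,62), (634,252) and (82,367), and the lid centre at (315,207). The right crop shows the plate corners at (103,112), (362,97), (396,360) and (125,382), the cap at (310,195) and the rod top at (160,45).

```bash
python3 - <<'E'
from h import *
np.set_printoptions(precision=1,suppress=True)
L=lambda p:(np.array(p)+.5)/6-.5+[125,215]
Rr=lambda p:(np.array(p)+.5)/5.9-.5+[335,180]
def show(n,uv,z):
    P=cast("top",uv,z)[:,:2]; print(n,*P,'mean',P.mean(0))
    if len(P)==4: print('  sides',[ (float(np.round(np.linalg.norm(P[(i+1)%4]-P[i]),1)), float(np.round(np.degrees(np.arctan2(*(P[(i+1)%4]-P[i])[::-1])),1))) for i in range(4)])
show('caddy',L([(48,178),(595,62),(634,252),(82,367)]),40)
show('lid',L([(315,207)]),120)
show('rcap',L([(495,160)]),130); show('stop',L([(115,238)]),130)
show('plate',Rr([(103,112),(362,97),(396,360),(125,382)]),81)
show('cap',Rr([(310,195)]),231)
show('body',Rr([(222,135),(360,145),(357,283),(215,272)]),186)
show('rod',Rr([(160,45)]),280)
show('mat',[(256,172),(295,166),(300,202),(262,208)],3)
show('beaker',[(286,219)],90); show('tipbox',[(268,247),(296,254),(288,289),(260,280)],65)
# scene-camera cross-check: cap, lid tops
print('scene cap',cast("scene",[(188,176)],231),'lid',cast("scene",[(375,204)],120))
print(R.from_quat(state()['eef_rot']).as_matrix())
E
```

```text
caddy [508.4 417.9] [555.8 160.6] [465.2 143.2] [419.8 400.5] mean [487.3 280.6]
  sides [(261.7, -79.6), (92.2, -169.1), (261.3, 100.0), (90.3, 11.1)]
lid [484.9 277.3] mean [484.9 277.3]
rcap [502.6 195.9] mean [502.6 195.9]
stop [473.3 362.9] mean [473.3 362.9]
plate [ 614.9 -203.7] [ 618.6 -326.7] [ 493.4 -334.5] [ 486.6 -207.4] mean [ 553.3 -268.1]
  sides [(123.1, -88.3), (125.4, -176.5), (127.3, 93.1), (128.4, 1.7)]
cap [ 552.2 -266.6] mean [ 552.2 -266.6]
body [ 585.9 -239.6] [ 579.8 -299.6] [ 519.1 -294.4] [ 525.6 -233. ] mean [ 552.6 -266.7]
  sides [(60.4, -95.8), (60.9, 175.1), (61.7, 83.9), (60.7, -6.2)]
rod [ 609.3 -198.6] mean [ 609.3 -198.6]
mat [716.   66.7] [731.1 -50.1] [621.8 -61.2] [607.1  51.4] mean [669.    1.7]
  sides [(117.8, -82.7), (109.8, -174.2), (113.6, 97.4), (110.0, 8.0)]
beaker [561.3 -16.8] mean [561.3 -16.8]
tipbox [487.3  35.4] [465.6 -42. ] [370.3 -16.8] [397.   59.7] mean [430.    9.1]
  sides [(80.4, -105.7), (98.5, 165.1), (81.0, 70.7), (93.4, -15.1)]
scene cap [[ 572.4 -258.3  231. ]] lid [[498.3 277.6 120. ]]
[[ 0.9  0.4 -0. ]
 [ 0.4 -0.9  0. ]
 [ 0.  -0.  -1. ]]
```

The jar is in bay 1. The bottle goes to the mat first, the jar goes to the plate, then the bottle goes to the bay. I'll turn the tool yaw from 22° to 84°, which lines up with the bottle and keeps the rod clear of the gripper body.

```bash
cat > go.py <<'E'
import sys; from h import *
# usage: go.py x y z yaw ... -> roll (deg), shift along tool axes (mm) after the turn
s=state(); p=s['tool_pos']; y=R.from_quat(s['eef_rot']).as_matrix()[:,0]; y=np.degrees(np.arctan2(y[1],y[0]))
print('t',round(s['time_s'],2),'tcp',p.round(1),'yaw',round(y,2),'gap',round(s['finger_gap']*93,1),'grip',round(s['gripper_force'],1))
a=list(map(float,sys.argv[1:]))
for i in range(0,len(a),4):
    t=np.array(a[i:i+3]); c,n=np.cos(np.radians(a[i+3])),np.sin(np.radians(a[i+3])); d=t-p
    print('roll',round(y-a[i+3],2),'xyz',np.round([c*d[0]+n*d[1],n*d[0]-c*d[1],-d[2]],1)); p=t; y=a[i+3]
E
```

Call:
{"op": "apply_moves", "data": {"deltas": "0 0 -0.014 -8.5 0.093;0 0 -0.014 -8.5 0.093;0 0 -0.014 -8.5 0.093;0 0 -0.014 -8.5 0.093;0 0 -0.014 -8.5 0.093"}}

```text
time_s: 0.6
tool_pos: [205.9, -509.8, 288.9]
eef_rot: [0.844, 0.536, 0.0, -0.0]
ft_force: [-0.1, 0.2, 0.1]
finger_gap: 0.997
gripper_force: 0.0
```

Call:
{"op": "apply_moves", "data": {"deltas": "0 0 0 -8.5 0.093;0 0 0 -8.5 0.093;0 0 0 -2.8 0.093;0 0 0 0 0.093;0 0 0 0 0.093"}}

```text
time_s: 1.1
tool_pos: [205.9, -509.8, 288.4]
eef_rot: [0.742, 0.67, 0.0, -0.0]
ft_force: [0.1, -0.4, 0.3]
finger_gap: 0.997
gripper_force: 0.0
```

```bash
python3 go.py 552.4 -266.7 270 84.3
```

```text
t 1.1 tcp [ 205.9 -509.8  288.4] yaw 84.19 gap 92.7 grip 0.0
roll -0.11 xyz [276.4 320.6  18.4]
```

Call:
{"op": "apply_moves", "data": {"deltas": "0.0276 0.0321 0.001 0 0.093;0.0276 0.0321 0.001 0 0.093;0.0276 0.0321 0.001 0 0.093;0.0276 0.0321 0.001 0 0.093;0.0276 0.0321 0.001 0 0.093"}}

```text
time_s: 1.6
tool_pos: [380.6, -387.4, 283.6]
eef_rot: [0.742, 0.67, 0.0, 0.0]
ft_force: [0.2, -0.7, 0.1]
finger_gap: 1.0
gripper_force: 0.0
```

Call:
{"op": "apply_moves", "data": {"deltas": "0.0276 0.0321 0.001 0 0.093;0.0276 0.0321 0.001 0 0.093;0.0276 0.0321 0.001 0 0.093;0.0276 0.0321 0.001 0 0.093;0.0276 0.0321 0.001 0 0.093"}}

```text
time_s: 2.1
tool_pos: [554.1, -266.0, 278.5]
eef_rot: [0.742, 0.67, -0.0, -0.0]
ft_force: [1.3, -1.5, -0.3]
finger_gap: 1.001
gripper_force: 0.0
```

Call:
{"op": "apply_moves", "data": {"deltas": "0 0 0 0 0.093;0 0 0 0 0.093"}}

```text
time_s: 2.3
tool_pos: [553.0, -266.8, 278.1]
eef_rot: [0.741, 0.671, -0.0, -0.0]
ft_force: [-0.2, -1.5, -0.4]
finger_gap: 1.0
gripper_force: 0.0
```

```bash
python3 go.py 552.4 -266.7 199 84.3; python3 -c "
from h import *
a=camera('scene');cv2.imwrite('pics/s1.png',cv2.resize(a[120:260,120:320],None,fx=4,fy=4))"
```

```text
t 2.3 tcp [ 553.  -266.8  278.1] yaw 84.32 gap 93.0 grip 0.0
roll 0.02 xyz [ 0.1 -0.6 79.1]
```

View pics/s1.png

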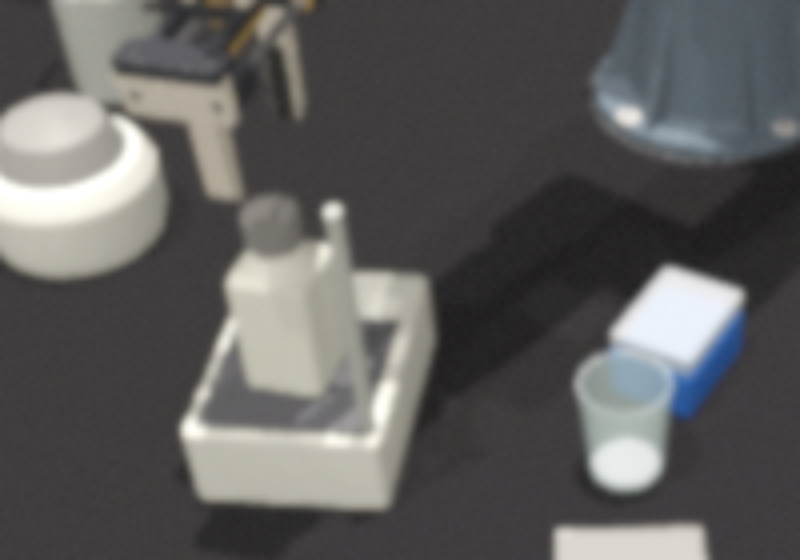

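The crop shows finger tips at about (225,195) and (295,115), with the cap at (270,225) just below them. I'll project the TCP into this view to confirm they line up.

```bash
python3 -c "
from h import *
def proj(P):
    m=camera_model('scene');K=np.array([[m['fx'],0,m['cx']],[0,m['fy'],m['cy']],[0,0,1.]])
    c=R.from_quat(m['orientation']).inv().apply(np.array(P,float)-m['origin'])
    return cv2.projectPoints(c.reshape(-1,1,3),np.zeros(3),np.zeros(3),K,np.array([m['k1'],0,0,0,0.]))[0][:,0]
print((proj([[553,-267,278],[606,-261,278],[500,-272,278],[552.4,-266.7,231],[552.4,-266.7,217],[609,-199,280]])-[120,120])*4)"
```

```text
[[257.311979   151.86760343]
 [241.47702868 197.88329427]
 [273.37959128 109.13574273]
 [268.99808314 206.13639858]
 [272.15108155 221.85876951]
 [330.55113488 205.08857538]]
```

The projection matches the picture: cap at (272,222), rod top at (331,205). Descending and gripping.

Call:
{"op": "apply_moves", "data": {"deltas": "0 0 0.02 0 0.093;0 0 0.02 0 0.093;0 0 0.02 0 0.093;0 0 0.012 0 0.093;0 0 0.007 0 0.093"}}

```text
time_s: 2.85
tool_pos: [552.0, -267.9, 199.0]
eef_rot: [0.742, 0.67, -0.0, -0.0]
ft_force: [-0.8, 0.3, 0.1]
finger_gap: 1.002
gripper_force: 0.0
```

Call:
{"op": "apply_moves", "data": {"deltas": "0 0 0 0 0.02;0 0 0 0 0.02;0 0 0 0 0.02;0 0 0 0 0.02;0 0 0 0 0.02"}}

```text
time_s: 3.35
tool_pos: [553.0, -267.3, 200.1]
eef_rot: [0.741, 0.671, 0.0, 0.0]
ft_force: [0.4, -0.3, 0.7]
finger_gap: 0.616
gripper_force: 0.0
```

Call:
{"op": "apply_moves", "data": {"deltas": "0 0 0 0 0.02;0 0 0 0 0.02;0 0 0 0 0.02"}}

```text
time_s: 3.65
tool_pos: [553.0, -267.3, 199.8]
eef_rot: [0.741, 0.671, 0.0, 0.0]
ft_force: [0.8, -0.8, 0.2]
finger_gap: 0.446
gripper_force: 30.0
```

```bash
python3 go.py 553 -266.8 250 84.3 480 -266.8 250 84.3 480 -100 250 84.3 669 2 250 100.5 669 2 124 100.5
```

```text
t 3.65 tcp [ 553.  -267.3  199.8] yaw 84.29 gap 41.4 grip 30.0
roll -0.01 xyz [  0.5  -0.  -50.2]
roll 0.0 xyz [ -7.3 -72.6  -0. ]
roll 0.0 xyz [166.  -16.6  -0. ]
roll -16.2 xyz [ 65.8 204.4  -0. ]
roll 0.0 xyz [  0.   0. 126.]
```

Call:
{"op": "apply_moves", "data": {"deltas": "0 0 -0.01 0 0.02;0 0 -0.014 0 0.02;0 0 -0.014 0 0.02;0 0 -0.012 0 0.02;-0.002 -0.018 0 0 0.02"}}

```text
time_s: 4.15
tool_pos: [536.3, -267.8, 252.2]
eef_rot: [0.741, 0.671, 0.001, 0.002]
ft_force: [-0.9, -0.5, -3.0]
finger_gap: 0.451
gripper_force: 30.0
```

Call:
{"op": "apply_moves", "data": {"deltas": "-0.003 -0.027 0 0 0.02;-0.002 -0.027 0 0 0.02;0.02 -0.002 0 0 0.02;0.036 -0.004 0 0 0.02;0.036 -0.004 0 0 0.02"}}

```text
time_s: 4.65
tool_pos: [479.5, -173.9, 250.6]
eef_rot: [0.742, 0.67, 0.0, 0.0]
ft_force: [0.9, -0.3, -3.8]
finger_gap: 0.448
gripper_force: 30.0
```

Call:
{"op": "apply_moves", "data": {"deltas": "0.036 -0.004 0 0 0.02;0.038 -0.004 0 0 0.02;0 0 0 -5.4 0.02;0 0 0 -5.4 0.02;0 0 0 -5.4 0.02"}}

```text
time_s: 5.15
tool_pos: [479.3, -99.8, 250.7]
eef_rot: [0.638, 0.77, 0.0, 0.001]
ft_force: [0.5, 0.2, -3.8]
finger_gap: 0.444
gripper_force: 30.0
```

```bash
python3 go.py 669 2 250 100.5 669 2 121.8 100.5
```

```text
t 5.15 tcp [479.3 -99.8 250.7] yaw 100.75 gap 41.3 grip 30.0
roll 0.25 xyz [ 65.5 205.1   0.7]
roll 0.0 xyz [  0.    0.  128.2]
```

Call:
{"op": "apply_moves", "data": {"deltas": "0.009 0.03 0 0.2 0.02;0.012 0.036 0 0 0.02;0.012 0.036 0 0 0.02;0.012 0.036 0 0 0.02;0.012 0.037 0 0 0.02"}}

```text
time_s: 5.65
tool_pos: [642.3, -11.8, 250.6]
eef_rot: [0.641, 0.768, 0.0, 0.0]
ft_force: [-0.2, 0.9, -3.5]
finger_gap: 0.448
gripper_force: 30.0
```

Call:
{"op": "apply_moves", "data": {"deltas": "0.0085 0.03 0 0 0.02;0 0 0 0 0.02;0 0 0.025 0 0.02;0 0 0.03 0 0.02;0 0 0.03 0 0.02"}}

```text
time_s: 6.15
tool_pos: [668.8, 0.8, 164.7]
eef_rot: [0.641, 0.768, 0.0, 0.0]
ft_force: [0.6, -0.3, -4.6]
finger_gap: 0.446
gripper_force: 30.0
```

Call:
{"op": "apply_moves", "data": {"deltas": "0 0 0.02 0 0.02;0 0 0.01 0 0.02;0 0 0 0 0.02"}}

```text
time_s: 6.45
tool_pos: [668.5, 0.9, 134.1]
eef_rot: [0.641, 0.768, -0.001, -0.001]
ft_force: [0.6, -0.2, -4.4]
finger_gap: 0.445
gripper_force: 30.0
```

```bash
python3 go.py 669 2 121.8 100.5
```

```text
t 6.45 tcp [668.5   0.9 134.1] yaw 100.28 gap 41.4 grip 30.0
roll -0.22 xyz [ 1.   0.7 12.3]
```

Call:
{"op": "apply_moves", "data": {"deltas": "0 0 0.006 0 0.02;0 0 0.003 0 0.02;0 0 0.0025 0 0.02;0 0 0.001 0 0.02;0 0 0 0 0.02"}}

```text
time_s: 6.95
tool_pos: [669.2, 1.1, 122.6]
eef_rot: [0.641, 0.768, 0.0, 0.0]
ft_force: [0.2, -0.2, -1.7]
finger_gap: 0.448
gripper_force: 30.0
```

Partly supported (force has dropped from 4.4 to 1.7 N). One more millimetre, then release.

Call:
{"op": "apply_moves", "data": {"deltas": "0 0 0.0008 0 0.02;0 0 0 0 0.02;0 0 0 0 0.093;0 0 0 0 0.093;0 0 0 0 0.093"}}

```text
time_s: 7.45
tool_pos: [669.2, 1.0, 121.4]
eef_rot: [0.641, 0.768, 0.0, 0.0]
ft_force: [0.0, 0.3, 0.1]
finger_gap: 0.657
gripper_force: 0.0
```

Call:
{"op": "apply_moves", "data": {"deltas": "0 0 0 0 0.093;0 0 0 0 0.093;0 0 0 0 0.093;0 0 0 0 0.093;0 0 0 0 0.093"}}

```text
time_s: 7.95
tool_pos: [669.1, 1.0, 121.3]
eef_rot: [0.641, 0.768, 0.0, 0.0]
ft_force: [-0.2, 1.3, -0.1]
finger_gap: 0.996
gripper_force: 0.0
```

```bash
python3 go.py 669 1 240 100.3 485 277.4 240 100.3 485 277.4 88 100.3
```

```text
t 7.95 tcp [669.1   1.  121.3] yaw 100.29 gap 92.7 grip 0.0
roll -0.01 xyz [-0.000e+00 -1.000e-01 -1.187e+02]
roll 0.0 xyz [ 304.8 -131.6   -0. ]
roll 0.0 xyz [  0.   0. 152.]
```

Call:
{"op": "apply_moves", "data": {"deltas": "0 0 -0.02 0 0.093;0 0 -0.033 0 0.093;0 0 -0.033 0 0.093;0 0 -0.033 0 0.093;0.0175 -0.0076 0 0 0.093"}}

```text
time_s: 8.45
tool_pos: [660.7, 15.7, 245.3]
eef_rot: [0.641, 0.767, 0.002, 0.003]
ft_force: [-0.3, -0.7, -0.5]
finger_gap: 1.0
gripper_force: 0.0
```

Call:
{"op": "apply_moves", "data": {"deltas": "0.035 -0.015 0 0 0.093;0.035 -0.015 0 0 0.093;0.035 -0.015 0 0 0.093;0.035 -0.015 0 0 0.093;0.035 -0.015 0 0 0.093"}}

```text
time_s: 8.95
tool_pos: [552.4, 176.8, 240.5]
eef_rot: [0.641, 0.768, 0.0, 0.0]
ft_force: [0.2, 0.0, 0.5]
finger_gap: 0.998
gripper_force: 0.0
```

Call:
{"op": "apply_moves", "data": {"deltas": "0.035 -0.015 0 0 0.093;0.035 -0.015 0 0 0.093;0.035 -0.015 0 0 0.093;0.0075 -0.004 0 0 0.093;0 0 0 0 0.093"}}

```text
time_s: 9.45
tool_pos: [484.6, 278.4, 240.5]
eef_rot: [0.64, 0.768, 0.0, 0.0]
ft_force: [0.1, 0.2, -0.0]
finger_gap: 0.998
gripper_force: 0.0
```

```bash
python3 go.py 485 277.4 88 100.3;  python3 -c "
from h import *
a=camera('scene');cv2.imwrite('pics/s2.png',cv2.resize(a[110:310,190:440],None,fx=3,fy=3))"
```

```text
t 9.45 tcp [484.6 278.4 240.5] yaw 100.4 gap 92.8 grip 0.0
roll 0.1 xyz [ -1.    0.2 152.5]
```

View pics/s2.png

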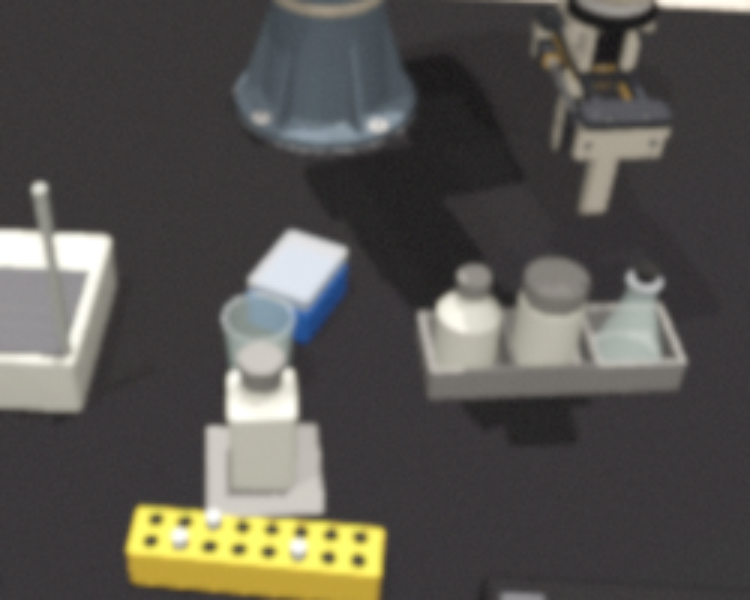

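The bottle stands upright on the mat at (265,430), and the gripper is above the jar, whose lid is at (556,278). Descending.

```bash
python3 -c "
from h import *
print(cast('scene',[(190+556/3,110+v/3) for v in (260,268,276,296)],120)[:,:2].round(1))
a=camera('scene')[190:235,350:400].astype(int).mean(2); print(a[:,25].round().tolist())"
```

```text
[[463.9 280.1]
 [476.5 279.5]
 [489.  279. ]
 [519.3 277.6]]
[52.0, 50.0, 53.0, 54.0, 62.0, 80.0, 106.0, 122.0, 127.0, 129.0, 128.0, 130.0, 129.0, 129.0, 133.0, 139.0, 143.0, 141.0, 135.0, 126.0, 117.0, 112.0, 113.0, 116.0, 134.0, 165.0, 182.0, 184.0, 180.0, 180.0, 179.0, 179.0, 178.0, 178.0, 177.0, 177.0, 178.0, 176.0, 175.0, 174.0, 168.0, 152.0, 132.0, 116.0, 113.0]
```

Call:
{"op": "apply_moves", "data": {"deltas": "-0.001 0 0.03 0 0.093;0 0 0.03 0 0.093;0 0 0.02 0 0.093;0 0 0.01 0 0.093;0 0 0 0 0.093"}}

```text
time_s: 10.05
tool_pos: [485.4, 275.7, 149.4]
eef_rot: [0.641, 0.767, -0.001, -0.0]
ft_force: [0.1, -0.4, 0.6]
finger_gap: 0.997
gripper_force: 0.0
```

The lid's back and front edges give a centre of x≈484, which agrees with the top view.

Call:
{"op": "apply_moves", "data": {"deltas": "0.001 0 0.02 0 0.093;0 0 0.02 0 0.093;0 0 0.013 0 0.093;0 0 0.008 0 0.093;0 0 0 0 0.093"}}

```text
time_s: 10.55
tool_pos: [485.1, 277.5, 89.1]
eef_rot: [0.641, 0.768, -0.0, -0.0]
ft_force: [-0.4, -0.2, -0.1]
finger_gap: 0.997
gripper_force: 0.0
```

Call:
{"op": "apply_moves", "data": {"deltas": "0 0 0 0 0.045;0 0 0 0 0.045;0 0 0 0 0.045;0 0 0 0 0.045;0 0 0 0 0.045"}}

```text
time_s: 11.05
tool_pos: [485.8, 277.9, 89.9]
eef_rot: [0.641, 0.768, 0.001, 0.0]
ft_force: [2.0, -0.6, 3.4]
finger_gap: 0.695
gripper_force: 30.0
```

```bash
python3 go.py 485 277 250 100.4 470 -100 250 100.4 470 -267 250 84.3 553 -267.5 250 84.3 553 -267.5 163 84.3
```

```text
t 11.05 tcp [485.8 277.9  89.9] yaw 100.29 gap 64.7 grip 30.0
roll -0.11 xyz [  -0.8   -0.9 -160.1]
roll 0.0 xyz [-368.1  -82.8   -0. ]
roll 16.1 xyz [-166.2   16.6   -0. ]
roll 0.0 xyz [ 7.7 82.6 -0. ]
roll 0.0 xyz [ 0.  0. 87.]
```

Call:
{"op": "apply_moves", "data": {"deltas": "0 0 -0.015 0 0.045;0 0 -0.025 0 0.045;0 0 -0.03 0 0.045;0 0 -0.03 0 0.045;0 0 -0.03 0 0.045"}}

```text
time_s: 11.55
tool_pos: [484.4, 277.4, 220.0]
eef_rot: [0.641, 0.768, -0.001, -0.0]
ft_force: [-0.4, 0.5, -2.8]
finger_gap: 0.695
gripper_force: 30.0
```

Call:
{"op": "apply_moves", "data": {"deltas": "0 0 -0.03 0 0.045;-0.02 -0.0045 0 0 0.045;-0.036 -0.008 0 0 0.045;-0.036 -0.008 0 0 0.045;-0.036 -0.008 0 0 0.045"}}

```text
time_s: 12.05
tool_pos: [479.0, 145.3, 248.8]
eef_rot: [0.641, 0.768, -0.001, -0.0]
ft_force: [0.3, -1.0, -2.3]
finger_gap: 0.697
gripper_force: 30.0
```

Call:
{"op": "apply_moves", "data": {"deltas": "-0.036 -0.008 0 0 0.045;-0.036 -0.008 0 0 0.045;-0.036 -0.008 0 0 0.045;-0.036 -0.008 0 0 0.045;-0.036 -0.008 0 0 0.045"}}

```text
time_s: 12.55
tool_pos: [471.8, -39.0, 248.9]
eef_rot: [0.641, 0.768, -0.0, -0.001]
ft_force: [0.1, 0.4, -3.6]
finger_gap: 0.695
gripper_force: 30.0
```

Call:
{"op": "apply_moves", "data": {"deltas": "-0.036 -0.008 0 0 0.045;-0.024 -0.006 0 0 0.045;0 0 0 5.4 0.045;0 0 0 5.4 0.045;0 0 0 5.3 0.045"}}

```text
time_s: 13.05
tool_pos: [469.0, -99.2, 248.8]
eef_rot: [0.744, 0.669, -0.0, -0.001]
ft_force: [1.0, 0.0, -3.3]
finger_gap: 0.695
gripper_force: 30.0
```

```bash
python3 go.py 470 -267 250 84.3 553 -267.5 250 84.3 553 -267.5 165.5 84.3
```

```text
t 13.05 tcp [469.  -99.2 248.8] yaw 83.93 gap 64.7 grip 30.0
roll -0.37 xyz [-166.8   17.6   -1.2]
roll 0.0 xyz [ 7.7 82.6 -0. ]
roll 0.0 xyz [ 0.   0.  84.5]
```

Call:
{"op": "apply_moves", "data": {"deltas": "-0.022 0.0026 0 -0.3 0.045;-0.036 0.0038 0 0 0.045;-0.036 0.0038 0 0 0.045;-0.036 0.0038 0 0 0.045;-0.036 0.0038 0 0 0.045"}}

```text
time_s: 13.55
tool_pos: [470.7, -267.2, 248.8]
eef_rot: [0.74, 0.672, -0.0, -0.001]
ft_force: [1.0, 0.4, -3.0]
finger_gap: 0.702
gripper_force: 30.0
```

Call:
{"op": "apply_moves", "data": {"deltas": "0.0022 0.022 0 0 0.045;0.003 0.033 0 0 0.045;0.0025 0.0275 0 0 0.045;0 0 0 0 0.045;0 0 0.02 0 0.045"}}

```text
time_s: 14.05
tool_pos: [555.0, -266.5, 230.4]
eef_rot: [0.74, 0.673, 0.0, 0.001]
ft_force: [0.7, -0.3, -3.2]
finger_gap: 0.696
gripper_force: 30.0
```

```bash
python3 go.py 553 -267.7 166 84.3
```

```text
t 14.05 tcp [ 555.  -266.5  230.4] yaw 84.53 gap 64.8 grip 30.0
roll 0.23 xyz [-1.4 -1.9 64.4]
```

Call:
{"op": "apply_moves", "data": {"deltas": "-0.001 -0.0015 0.018 0 0.045;0 0 0.018 0 0.045;0 0 0.014 0 0.045;0 0 0.006 0 0.045;0 0 0 0 0.045"}}

```text
time_s: 14.55
tool_pos: [552.1, -267.0, 172.6]
eef_rot: [0.74, 0.672, -0.0, -0.001]
ft_force: [0.1, -0.0, -3.4]
finger_gap: 0.696
gripper_force: 30.0
```

Call:
{"op": "apply_moves", "data": {"deltas": "0 0 0.003 0 0.045;0 0 0.002 0 0.045;0 0 0.001 0 0.045;0 0 0 0 0.045"}}

```text
time_s: 14.95
tool_pos: [552.6, -267.2, 167.5]
eef_rot: [0.74, 0.672, 0.0, 0.0]
ft_force: [0.2, -0.6, -3.3]
finger_gap: 0.692
gripper_force: 30.0
```

Call:
{"op": "apply_moves", "data": {"deltas": "0 0 0.001 0 0.045;0 0 0.001 0 0.045;0 0 0.0005 0 0.045;0 0 0 0 0.045"}}

```text
time_s: 15.35
tool_pos: [552.9, -267.8, 165.9]
eef_rot: [0.74, 0.672, -0.0, 0.001]
ft_force: [-2.1, -2.2, 5.4]
finger_gap: 0.692
gripper_force: 30.0
```

Contact: the force has gone from -3.3 to +5.4 N. Releasing.

Call:
{"op": "apply_moves", "data": {"deltas": "0 0 0 0 0.093;0 0 0 0 0.093;0 0 0 0 0.093;0 0 0 0 0.093;0 0 0 0 0.093"}}

```text
time_s: 15.85
tool_pos: [552.6, -267.1, 164.7]
eef_rot: [0.74, 0.672, -0.0, -0.0]
ft_force: [0.3, -0.1, 0.7]
finger_gap: 0.996
gripper_force: 0.0
```

Call:
{"op": "apply_moves", "data": {"deltas": "0 0 0 0 0.093;0 0 -0.02 0 0.093;0 0 -0.03 0 0.093;0 0 -0.03 0 0.093;0 0 0 0 0.093"}}

```text
time_s: 16.35
tool_pos: [554.0, -268.0, 249.0]
eef_rot: [0.74, 0.672, 0.001, 0.003]
ft_force: [0.4, 0.2, 0.3]
finger_gap: 0.998
gripper_force: 0.0
```

```bash
python3 go.py 480 -267 245 84.3 480 -100 245 84.3 669 1 245 100.3 669 1 121.3 100.3
```

```text
t 16.35 tcp [ 554. -268.  249.] yaw 84.49 gap 92.8 grip 0.0
roll 0.19 xyz [ -6.4 -73.7   4. ]
roll 0.0 xyz [166.2 -16.6  -0. ]
roll -16.0 xyz [ 65.6 204.   -0. ]
roll 0.0 xyz [  0.    0.  123.7]
```

Call:
{"op": "apply_moves", "data": {"deltas": "-0.002 -0.025 0 0 0.093;-0.002 -0.025 0 0 0.093;-0.002 -0.024 0 0 0.093;0.03 -0.003 0 0 0.093;0.034 -0.0034 0 0 0.093"}}

```text
time_s: 16.85
tool_pos: [477.3, -201.6, 244.2]
eef_rot: [0.741, 0.671, -0.0, -0.0]
ft_force: [-0.6, 0.0, 0.3]
finger_gap: 1.002
gripper_force: 0.0
```

Call:
{"op": "apply_moves", "data": {"deltas": "0.034 -0.0034 0 0 0.093;0.034 -0.0034 0 0 0.093;0.034 -0.0034 0 0 0.093;0 0 0 -8 0.093;0 0 0 -8 0.093"}}

```text
time_s: 17.35
tool_pos: [477.6, -98.2, 244.3]
eef_rot: [0.637, 0.771, -0.0, -0.0]
ft_force: [0.2, -1.5, 1.1]
finger_gap: 0.995
gripper_force: 0.0
```

```bash
python3 go.py 669 1 245 100.3
```

```text
t 17.35 tcp [477.6 -98.2 244.3] yaw 100.9 gap 92.5 grip 0.0
roll 0.6 xyz [ 63.4 206.1  -0.7]
```

Call:
{"op": "apply_moves", "data": {"deltas": "0.0105 0.0343 0 0.5 0.093;0.0106 0.0343 0 0 0.093;0.0106 0.0343 0 0 0.093;0.0106 0.0343 0 0 0.093;0.0106 0.0343 0 0 0.093"}}

```text
time_s: 17.85
tool_pos: [638.3, -16.3, 243.9]
eef_rot: [0.643, 0.766, -0.0, -0.0]
ft_force: [-0.1, -0.2, -0.5]
finger_gap: 1.0
gripper_force: 0.0
```

Call:
{"op": "apply_moves", "data": {"deltas": "0.0106 0.0343 0 0 0.093;0 0 0 0 0.093;0 0 0.02 0 0.093;0 0 0 0 0.093"}}

```text
time_s: 18.25
tool_pos: [667.7, -0.8, 221.7]
eef_rot: [0.643, 0.766, -0.002, -0.002]
ft_force: [0.5, 0.3, -0.3]
finger_gap: 1.003
gripper_force: 0.0
```

```bash
python3 go.py 669.2 1 121.3 100.3
```

```text
t 18.25 tcp [667.7  -0.8 221.7] yaw 99.99 gap 93.3 grip 0.0
roll -0.31 xyz [  1.5   1.7 100.4]
```

Call:
{"op": "apply_moves", "data": {"deltas": "0.001 0.001 0.03 -0.3 0.093;0 0 0.03 0 0.093;0 0 0.025 0 0.093;0 0 0.015 0 0.093;0 0 0 0 0.093"}}

```text
time_s: 18.75
tool_pos: [669.0, 0.2, 123.3]
eef_rot: [0.641, 0.768, -0.001, -0.001]
ft_force: [-1.0, 0.3, 0.3]
finger_gap: 0.998
gripper_force: 0.0
```

Call:
{"op": "apply_moves", "data": {"deltas": "0 0 0 0 0.02;0 0 0 0 0.02;0 0 0 0 0.02;0 0 0 0 0.02;0 0 0 0 0.02"}}

```text
time_s: 19.25
tool_pos: [670.2, 0.4, 125.3]
eef_rot: [0.641, 0.768, 0.0, 0.0]
ft_force: [1.0, -1.2, 0.2]
finger_gap: 0.62
gripper_force: 0.0
```

Call:
{"op": "apply_moves", "data": {"deltas": "0 0 0 0 0.02;0 0 0 0 0.02;0 0 0 0 0.02;0 0 0 0 0.02"}}

```text
time_s: 19.65
tool_pos: [670.1, 0.4, 124.9]
eef_rot: [0.641, 0.768, -0.0, -0.0]
ft_force: [-1.4, -0.0, 0.7]
finger_gap: 0.445
gripper_force: 30.0
```

```bash
python3 go.py 669 1 265 100.3 487.2 280.4 265 100.5
```

```text
t 19.65 tcp [6.701e+02 4.000e-01 1.249e+02] yaw 100.29 gap 41.4 grip 30.0
roll -0.01 xyz [   0.8   -1.  -140.1]
roll -0.2 xyz [ 307.9 -127.8   -0. ]
```

Call:
{"op": "apply_moves", "data": {"deltas": "0 0 -0.015 0 0.02;0 0 -0.025 0 0.02;0 0 -0.035 0 0.02;0 0 -0.035 0 0.02;0 0 -0.035 0 0.02"}}

```text
time_s: 20.15
tool_pos: [669.7, 0.5, 271.9]
eef_rot: [0.641, 0.768, -0.0, -0.0]
ft_force: [1.2, 0.1, -3.7]
finger_gap: 0.442
gripper_force: 30.0
```

Call:
{"op": "apply_moves", "data": {"deltas": "0.02 -0.008 0 -0.2 0.02;0.032 -0.0135 0 0 0.02;0.032 -0.0135 0 0 0.02;0.032 -0.0135 0 0 0.02;0.032 -0.0135 0 0 0.02"}}

```text
time_s: 20.65
tool_pos: [581.2, 135.7, 270.5]
eef_rot: [0.64, 0.769, 0.0, 0.0]
ft_force: [0.6, 0.8, -3.8]
finger_gap: 0.442
gripper_force: 30.0
```

Call:
{"op": "apply_moves", "data": {"deltas": "0.032 -0.0135 0 0 0.02;0.032 -0.0135 0 0 0.02;0.032 -0.0135 0 0 0.02;0.032 -0.0135 0 0 0.02;0.02 -0.009 0 0 0.02"}}

```text
time_s: 21.15
tool_pos: [491.8, 270.4, 270.6]
eef_rot: [0.639, 0.769, 0.0, -0.0]
ft_force: [0.3, -0.3, -4.4]
finger_gap: 0.444
gripper_force: 30.0
```

Call:
{"op": "apply_moves", "data": {"deltas": "0 0 0 0 0.02;0 0 0 0 0.02"}}

```text
time_s: 21.35
tool_pos: [493.2, 268.8, 270.4]
eef_rot: [0.639, 0.769, 0.0, 0.0]
ft_force: [0.1, -0.3, -3.5]
finger_gap: 0.444
gripper_force: 30.0
```

```bash
python3 go.py 487.2 280.4 127.5 100.5; python3 -c "
from h import *
a=camera('scene');cv2.imwrite('pics/s3.png',cv2.resize(a[110:280,160:440],None,fx=2.8,fy=2.8,interpolation=cv2.INTER_CUBIC))"
```

```text
t 21.35 tcp [493.2 268.8 270.4] yaw 100.54 gap 41.3 grip 30.0
roll 0.04 xyz [ 12.5  -3.8 142.9]
```

View pics/s3.png

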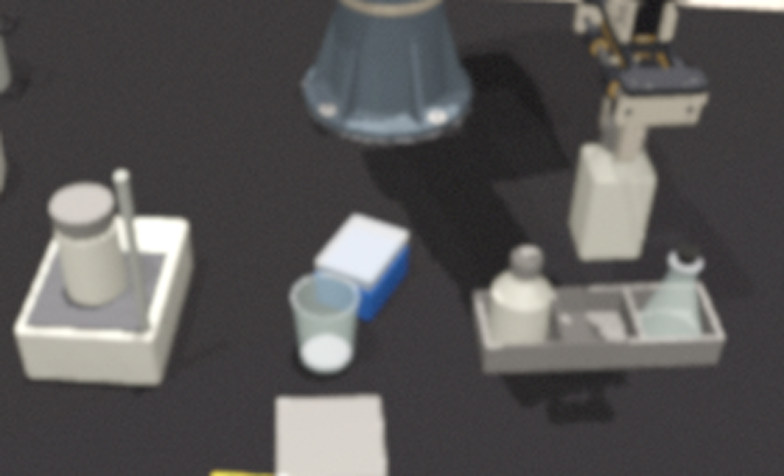

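The jar is upright in the middle of the plate at (90,245). The bottle hangs upright above the empty middle bay at (590,320), 12 mm short in tool x. I'll correct that and then descend.

Call:
{"op": "apply_moves", "data": {"deltas": "0.0125 -0.0038 0 0 0.02;0 0 0.02 0 0.02;0 0 0.025 0 0.02;0 0 0.02 0 0.02;0 0 0 0 0.02"}}

```text
time_s: 21.9
tool_pos: [486.1, 279.8, 202.4]
eef_rot: [0.64, 0.769, -0.002, -0.001]
ft_force: [0.2, 0.5, -4.2]
finger_gap: 0.449
gripper_force: 30.0
```

```bash
python3 go.py 487.2 280.4 127.5 100.5; python3 -c "
from h import *
a=camera('top');cv2.imwrite('pics/t2.png',cv2.resize(a[205:290,125:240],None,fx=6,fy=6,interpolation=cv2.INTER_CUBIC))"
```

```text
t 21.9 tcp [486.1 279.8 202.4] yaw 100.45 gap 41.7 grip 30.0
roll -0.05 xyz [ 0.4  1.2 74.9]
```

Call:
{"op": "apply_moves", "data": {"deltas": "0 0.001 0.02 0 0.02;0 0 0.012 0 0.02;0 0 0.012 0 0.02;0 0 0.01 0 0.02;0 0 0 0 0.02"}}

```text
time_s: 22.45
tool_pos: [487.8, 280.3, 149.7]
eef_rot: [0.64, 0.769, -0.001, -0.0]
ft_force: [-0.0, 0.8, -4.3]
finger_gap: 0.447
gripper_force: 30.0
```

Call:
{"op": "apply_moves", "data": {"deltas": "0 0 0.008 0 0.02;0 0 0.006 0 0.02;0 0 0.003 0 0.02;0 0 0 0 0.02"}}

```text
time_s: 22.85
tool_pos: [488.1, 280.4, 133.4]
eef_rot: [0.64, 0.769, -0.0, -0.0]
ft_force: [-0.7, -0.5, -3.7]
finger_gap: 0.446
gripper_force: 30.0
```

Call:
{"op": "apply_moves", "data": {"deltas": "0 0 0.003 0 0.02;0 0 0.0015 0 0.02;0 0 0.001 0 0.02;0 0 0 0 0.02"}}

```text
time_s: 23.25
tool_pos: [488.3, 280.5, 128.3]
eef_rot: [0.639, 0.769, -0.0, -0.0]
ft_force: [-0.3, -0.2, -3.6]
finger_gap: 0.451
gripper_force: 30.0
```

Call:
{"op": "apply_moves", "data": {"deltas": "0 0 0.0005 0 0.02;0 0 0 0 0.02"}}

```text
time_s: 23.45
tool_pos: [488.3, 280.5, 127.9]
eef_rot: [0.64, 0.769, 0.0, -0.0]
ft_force: [-0.5, -0.0, -3.6]
finger_gap: 0.443
gripper_force: 30.0
```

Call:
{"op": "apply_moves", "data": {"deltas": "0 0 0.0008 0 0.02;0 0 0.0007 0 0.02;0 0 0 0 0.02"}}

```text
time_s: 23.75
tool_pos: [488.5, 280.6, 126.8]
eef_rot: [0.64, 0.769, 0.0, 0.0]
ft_force: [-2.1, -0.2, 2.9]
finger_gap: 0.447
gripper_force: 30.0
```

Contact with the floor. Opening part way (to 75 mm), then rising.

Call:
{"op": "apply_moves", "data": {"deltas": "0 0 0 0 0.075;0 0 0 0 0.075;0 0 0 0 0.075;0 0 0 0 0.075;0 0 0 0 0.075"}}

```text
time_s: 24.25
tool_pos: [488.4, 280.6, 126.3]
eef_rot: [0.64, 0.769, 0.0, 0.0]
ft_force: [-0.3, 0.5, 0.4]
finger_gap: 0.795
gripper_force: 0.0
```

Call:
{"op": "apply_moves", "data": {"deltas": "0 0 -0.015 0 0.075;0 0 -0.03 0 0.075;0 0 -0.03 0 0.075;0 0 -0.03 0 0.075;0 0 -0.03 0 0.075"}}

```text
time_s: 24.75
tool_pos: [488.2, 280.5, 262.6]
eef_rot: [0.639, 0.769, 0.0, 0.0]
ft_force: [-0.8, 0.3, -0.4]
finger_gap: 0.804
gripper_force: 0.0
```

Call:
{"op": "apply_moves", "data": {"deltas": "-0.02 -0.04 0 0 0.075;-0.02 -0.04 0 0 0.075;-0.02 -0.04 0 0 0.075;-0.02 -0.04 0 0 0.075;0 0 0 0 0.075"}}

```text
time_s: 25.25
tool_pos: [342.2, 170.8, 261.3]
eef_rot: [0.64, 0.769, -0.0, -0.0]
ft_force: [1.0, 0.9, -0.4]
finger_gap: 0.806
gripper_force: 0.0
```

```bash
python3 go.py; python3 -c "
from h import *
a=camera('top');s=camera('scene')
f=lambda i:cv2.resize(i,None,fx=2.6,fy=2.6,interpolation=cv2.INTER_CUBIC)
cv2.imwrite('pics/f.png',np.vstack([f(a[175:290,125:425]),f(s[150:265,150:450])])[:600])"
```

```text
t 25.25 tcp [342.2 170.8 261.3] yaw 100.46 gap 75.0 grip 0.0
```

View pics/f.png

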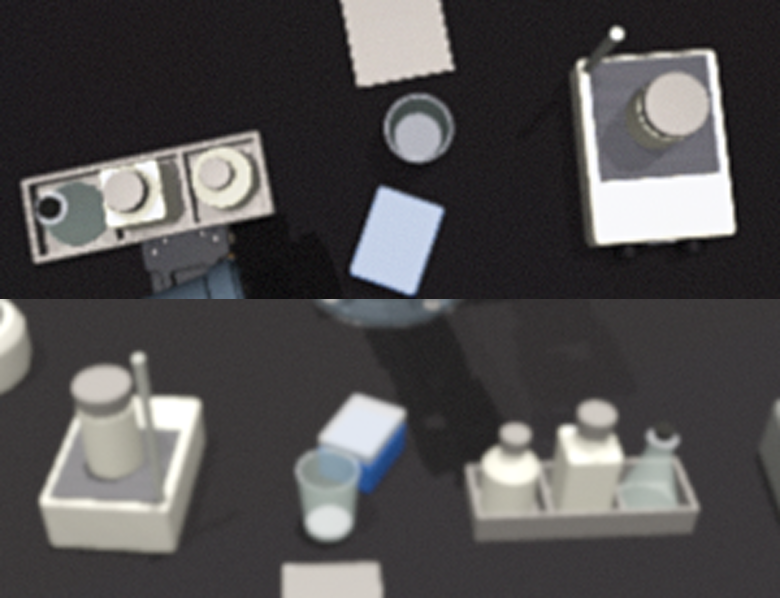

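The picture shows the bottle upright in the middle bay (cap at (126,190)) and the jar on the plate (lid at (676,104)), with the bystanders unmoved. I'll do a quick numeric check and then hand in.

```bash
python3 -c "
from h import *
b=cast('top',[(125+126/2.6,175+190/2.6)],155)[0,:2]-[487.3,280.6]; j=cast('top',[(125+676/2.6,175+104/2.6)],196)[0,:2]-[553.3,-268.1]
print(b,j)
if max(np.hypot(*b),np.hypot(*j))<12: print(hand_in())"
```

```text
[-2.06142383 -0.74689199] [-2.32321588 -0.34032455]
the job is handed in; nothing more can be done
None
```

The swap is done and handed in at about 25 s of the 72 s allowed: the jar stands upright on the plate and the square bottle upright in the middle bay, each about 2 mm off centre by the last picture, with the bystanders where they were.

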